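Dry-fit a display mount in the pinned gluing jig

TASK

Take the rough stone out of the pinned gluing jig and put it in the dark bowl. Then dry-fit the display mount in the jig: the wooden board flat on the jig's base, a long side tight against the two pins and an end tight against the single pin; then the wooden bar on its broad face centred on the board, lying lengthwise along it; and last the carved clay disc flat on the middle of the bar. Leave the shell bead, the red pebble and the roll of tape where they are.

Things in the scene. Friction and masses are not known exactly. Their poses are not given: they have to be found in the camera images.
- jig_seat (a point): fixed gluing jig: plywood base 70 (x) x 108 (y) x 10 mm with three 10 mm brass pins standing 14 mm above it. Point on the base's top (10 mm above the bench), under the centre of the seated board. +x (away from the robot, within 0.2 rad) leads to the two pins, axes at x=+30, y=-29 and +29 mm (48 mm gap for a fingertip); single pin at x=0, y=+47.5 mm (left end)
- bowl: dark round brown bowl, loose, 300 g, 96 mm across the rim and 44 mm high; origin at the centre of its underside, its inner floor 14 mm above that, mouth about 80 mm wide, so fingers opened wide inside it would catch on its walls: let the stone go at rim height with a small opening
- stone_center (a point): rough pinkish stone, 35 x 37 mm and 22 mm high, about 70 g, lying on the jig's base at the start; this point is its centre, 11 mm above its underside. Its axes may point anywhere; it can be taken across any side
- board_center (a point): red-brown hardwood board, loose, 50 (x) x 85 (y) x 18 mm high, the largest and flattest of the wooden pieces, 60 g; this point is its centre, 9 mm above its underside
- bar_center (a point): red-brown hardwood bar, loose, 28 (x) x 60 (y) x 22 mm high, 30 g; this point is its centre, 11 mm above its underside
- disc_center (a point): thick carved clay disc, pale pinkish, with a small dimple on top, loose, 28 mm diameter, 18 mm high, 20 g; this point is its centre, 9 mm above its underside
- shell: bystander: small pale shell bead, 28 x 34 x 22 mm high, loose between the other things; origin at its underside
- egg: bystander: smooth red pebble, 34 x 44 x 26 mm high, loose, behind the jig and bowl; origin at its underside
- tape: bystander: small roll of paper tape lying flat, 57 mm across, 19 mm high, loose, behind and left of the work; origin at its underside
There are look-alikes about, which are no part of the job. What is shaped like the part that bears disc_center but blue is not meant.

How it is judged:
By the outcome, as a careful person would: the job done as asked, in the order asked, and still so for the second after the job is handed in, with the robot touching nothing.
It also fails if it takes over 102 s, if anything falls off the work surface, if the arm or the gripper's body presses on something with over 40 N, if the wrist force passes 120 N, or if a joint passes its speed limit or range.

ROBOT

A 7-joint arm with a two-finger parallel gripper is mounted at the origin on a cart in front of the work surface, level with it; the furniture and walls round the work are solid. World frame = base frame: x ahead of the robot, y to its left, z up, the work surface at z = 0. Lengths are in m, angles in rad, forces in N, time in s.
With the tool pointing down it reaches from about 0.4 to 0.875 m from the base axis. Payload 6.5 kg.
Tool frame: the origin (TCP) lies at the very end of the fingers, on their centre line; the grasp point (between the pads) lies 19 mm behind it (r.tcp_to_grasp is the distance from the TCP to the grasp point, in m); z points along the fingers, y is the line along which they close (so a half turn about z gives the same grasp; the last joint's range is limited). The gripper opens to 85 mm and grips with 20 to 120 N. Pads are 22 mm wide; open, the fingers measure 114 mm over their backs; the gripper's body (76 mm by 85 mm) begins 54 mm behind the grasp point. The pads swing forward as they close: fully open they stand 13 mm farther back than shut.
Start: joints at [1.099, 0.536, -0.004, 1.538, 0.003, 1.067, -0.071], TCP at [0.257, -0.597, 0.231] pointing down, gripper open.
Joint ranges: [-2.7, 2.7], [-0.37, 2.16], [-1.27, 1.26], [0.24, 2.4], [-1.31, 4.45], [0.19, 1.91], [-2.76, 2.76]. Speed limits (rad/s): [2.39, 2.39, 3.14, 3.14, 3.14, 3.14, 3.14].

INTERFACE

Orientations are given as a 3x3 rotation matrix whose columns are the frame's x, y, z axes.
In Python, from plant import read_state, cams, order, r gives the robot as it stands.
- The arm moves only by the tool arm_command, never from a script. Its argument "targets" is a list of rows, each a list of 3 entries, a list of its own where there are three numbers: the opening, from 0 (shut) to 1 (fully open), then the shift along the tool's x, y, z in m, then the turn, a rotation vector about the tool's x, y, z in rad. In form: [[claw, [tx, ty, tz], [rx, ry, rz]], ...]. A call has 1 to 8 rows; each row shifts and turns the commanded pose from where the row before left it, along the tool's axes as they then stand; what a row does not reach is not made up. A row lasts 1/12 s, in which the tool goes at most 41.7 mm and 7.16 degrees, less where a joint would pass 70% of its speed; a pose out of reach is approached as far as the arm can. A call is refused whole if a number of a shift passes 0.0417 or a number of a turn 0.125, either way. A call with a gripper value outside its range is refused whole. The fingers move at their own pace and stop on an object; the grip force is fixed at half the most. Time passes only in rows, so rows that do not move let the fingers close. It gives the time, the measured TCP pose, the force, the opening and the grip force at its end, in the units of the state.
- read_state(): the state, without advancing time (a new reading comes with each control period).
- cams.snapshot(name): name is "scene" or "top" or "wrist"; returns a dict with "color" (480x640x3 uint8, red, green, blue), "range_z" (480x640 float32, m along the optical axis (not along the pixel's ray), 0 where there is no reading), "fx", "fy", "cx", "cy" (pixels), "k1" (the pictures are not rectified: a ray, as slopes to the right and down, at radius r is drawn at 1 + k1 r^2 times it, then the intrinsics apply), "xyz" and "attitude" of the camera in the world. Camera axes: x right, y up, looking along -z (the intrinsics and any distortion apply to the point x, -y, -z); pixel columns grow to the right and rows downward; lengths in m; the calibration is good to about 2 mm. A picture is of the moment at which its call begins.
- order.job_done(): hands the job in; it is judged then, once.
The state is a dict: "time_s": time; "joint_positions": joint angles; "joint_velocities": joint speeds; "effort": joint torques, N m; "tool_pos": TCP position; "tool_rot": TCP orientation; "force": force on the tool from outside, world axes, zero at the start; "torque": the same for the moment, N m; "width": finger opening in m; "finger_force": force on a finger pad.
Only numpy, scipy, OpenCV 4.12 (cv2) and the standard library are available. Lean on these libraries where they do the work, as an engineer would, in place of code of your own. Each camera call takes 0.05 s, during which the arm holds its last target. There are 200 camera calls.

## Working session

There is one attempt and no reset: what is moved stays moved. The work goes in short steps, Python scripts to look and compute and a tool call to move; the robot and the scene stay as the last step left them, time stands still between calls to the robot, and variables do not carry over. Pictures are saved under pics/ and viewed, at most 14 in all, crops included, and the job is handed in when it is done.

Besides the shell and the picture viewer there is one more tool, called after "Request:" as a command line: name --argument value ..., lists and objects as JSON in quotes. arm_command: Moves the arm, as the interface text tells. Its arguments: {"type":"object","properties":{"targets":{"type":"array","items":{"type":"array"}}},"required":["targets"]}

```bash
ls; mkdir -p pics
cat > h.py <<'E'
import numpy as np, cv2
from plant import read_state, cams, order, r
def snap(n):
    s=cams.snapshot(n); return s
def save(s,f,crop=None,scale=1):
    im=s["color"][:,:,::-1]
    if crop: im=im[crop[1]:crop[3],crop[0]:crop[2]]
    if scale!=1: im=cv2.resize(im,None,fx=scale,fy=scale,interpolation=cv2.INTER_CUBIC)
    cv2.imwrite("pics/"+f,im)
def cloud(s):
    K=np.array([[s["fx"],0,s["cx"]],[0,s["fy"],s["cy"]],[0,0,1.]])
    v,u=np.mgrid[:480,:640].astype(float)
    p=cv2.undistortPoints(np.stack([u.ravel(),v.ravel()],1)[:,None],K,np.array([s["k1"],0,0,0.]))[:,0]
    # model: drawn = ray*(1+k1 r^2)
    z=s["range_z"].ravel()
    c=np.stack([p[:,0]*z,-p[:,1]*z,-z],1)
    w=c@np.array(s["attitude"]).T+np.array(s["xyz"])
    w[z==0]=np.nan
    return w.reshape(480,640,3)
E
python3 - <<'E'
from h import *
for n in ("top","scene"):
    s=snap(n); save(s,n+"0.png"); np.savez("/tmp/"+n,**s); print(n,s["xyz"],s["attitude"],s["fx"],s["k1"])
st=read_state(); print({k:np.round(v,3).tolist() for k,v in st.items()}, r.tcp_to_grasp)
E
```

```text
pics
top [ 0.3662772  -0.09144529  0.90463057] [[ 0.01748744  0.98904206 -0.14659466]
 [-0.9997156   0.01491854 -0.01860512]
 [-0.01621427  0.14687832  0.98902167]] 603.6442670741941 -0.1487086588268138
scene [0.08805249 0.48684031 0.57508226] [[-0.82862255  0.35006398 -0.43685225]
 [-0.5597063  -0.50321431  0.65841037]
 [ 0.01065545  0.79008264  0.61290773]] 578.8991687925562 -0.0658175504048338
{'time_s': 0.1, 'joint_positions': [1.099, 0.537, -0.004, 1.539, 0.003, 1.067, -0.071], 'joint_velocities': [-0.0, -0.001, -0.0, -0.003, 0.001, -0.001, 0.0], 'effort': [0.002, -58.457, 1.051, -25.978, 0.013, 0.005, 0.0], 'tool_pos': [0.256, -0.597, 0.231], 'tool_rot': [[0.919, 0.395, -0.001], [0.395, -0.919, 0.001], [-0.0, -0.002, -1.0]], 'force': [-0.339, -0.642, -0.471], 'torque': [0.007, -0.012, 0.049], 'finger_force': 0.0, 'width': 0.086} 0.0187
```

View pics/top0.png

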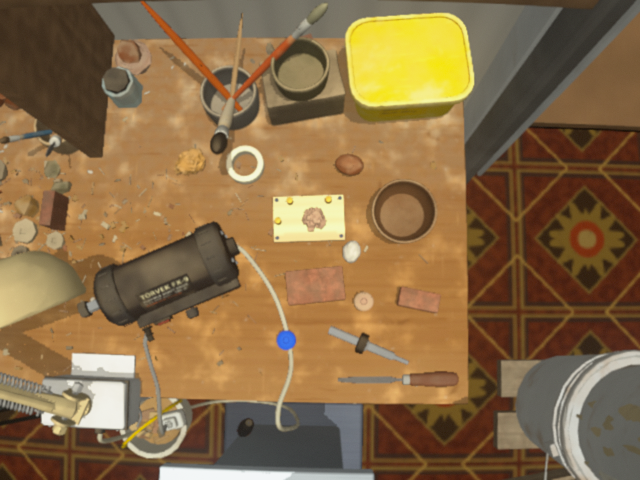

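View pics/scene0.png

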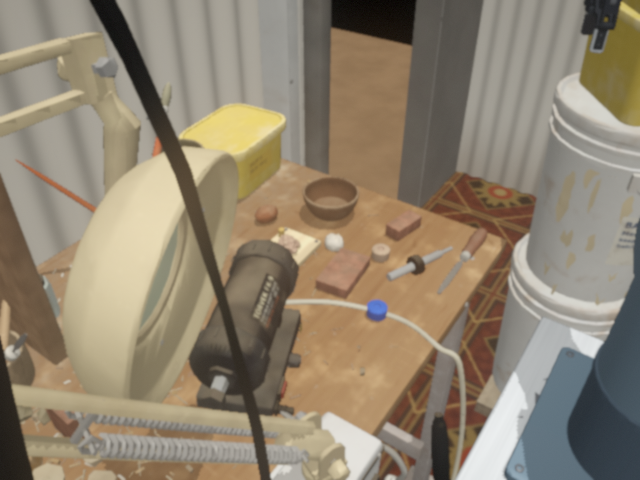

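The top view shows the jig at (308,218) with pins at (290,200), (328,200) and (279,220), and the stone at (314,217). The bowl is at (403,211), the board at (315,285), the disc at (363,300) and the bar at (418,299). The blue decoy is at (286,340), the shell at (351,251), the pebble at (349,164) and the tape at (245,164). A motor stands left of the work.

```bash
cat > m.py <<'E'
from h import *
def seg(s,W,box,zlo,zhi):
    """largest blob in pixel box with height in range -> world pts"""
    m=np.zeros((480,640),np.uint8); x0,y0,x1,y1=box
    z=W[:,:,2]; m[y0:y1,x0:x1]=((z>zlo)&(z<zhi))[y0:y1,x0:x1]
    n,l,st,_=cv2.connectedComponentsWithStats(m)
    k=1+np.argmax(st[1:,4]); return W[l==k]
def rect(P):
    c,(a,b),t=cv2.minAreaRect((P[:,:2]*1000).astype(np.float32))
    if a<b: a,b,t=b,a,t+90
    t=(t+90)%180-90   # direction of long side from world +x
    return np.round(c,1),round(a,1),round(b,1),round(t,1),np.round(np.median(P[:,2])*1000,1)
E
python3 - <<'E'
from m import *
s=dict(np.load("/tmp/top.npz")); W=cloud(s)
for p in [(260,330),(380,260),(250,300),(440,330)]: print("bench",p,W[p[1],p[0]].round(4))
B={"board":(275,255,355,315,.011,.03),"bar":(390,280,445,320,.013,.035),"disc":(350,285,378,315,.010,.03),
"stone":(295,200,332,234,.018,.05),"bowl":(360,170,445,250,.03,.06),"jig":(265,188,352,248,.006,.013),
"pin1":(283,192,297,206,.017,.04),"pin2":(321,192,335,206,.017,.04),"pin3":(270,213,286,227,.017,.04),"shell":(338,235,368,268,.006,.04),"egg":(330,148,368,180,.006,.04),"tape":(220,140,270,188,.006,.04)}
for k,b in B.items():
    P=seg(s,W,b[:4],*b[4:]); print(k,len(P),rect(P),"mean",(P.mean(0)*1000).round(1),"max z",P[:,2].max().round(3))
for p in [(160,280),(215,250),(400,60),(350,50),(300,70),(360,342),(415,380),(275,285),(100,80)]: print(p,W[p[1],p[0]].round(3))
E
```

```text
bench (260, 330) [3.579e-01 1.330e-02 1.000e-04]
bench (380, 260) [ 0.4658 -0.1647 -0.0006]
bench (250, 300) [ 0.4023  0.0299 -0.0012]
bench (440, 330) [ 3.62e-01 -2.55e-01 -3.00e-04]
board 1964 (array([425.2, -67.4]), 85.3, 50.2, -83.0, np.float64(17.3)) mean [424.9 -67.6  17.3] max z 0.023
bar 771 (array([ 406.3, -220.7]), 59.8, 28.0, 79.7, np.float64(21.3)) mean [ 406.3 -220.2   21.2] max z 0.026
disc 292 (array([ 402.4, -139.5]), 27.2, 26.9, -44.0, np.float64(16.8)) mean [ 402.6 -139.3   16.7] max z 0.021
stone 381 (array([524.9, -63.8]), 33.4, 32.5, 14.4, np.float64(25.6)) mean [524.6 -64.2  25.2] max z 0.033
bowl 816 (array([ 533.8, -196.2]), 95.7, 94.0, -0.2, np.float64(41.4)) mean [ 539.6 -199.8   40.1] max z 0.048
jig 2647 (array([526.8, -52. ]), 115.0, 70.8, -87.6, np.float64(9.3)) mean [525.7 -54.5   9.4] max z 0.013
pin1 37 (array([551.1, -27.1]), 9.3, 8.6, 41.4, np.float64(22.7)) mean [551.  -27.3  22.7] max z 0.027
pin2 38 (array([553.9, -84.7]), 9.5, 8.5, 56.0, np.float64(22.8)) mean [553.6 -84.7  22.6] max z 0.026
pin3 37 (array([520.2, -10.3]), 9.2, 9.1, -31.8, np.float64(23.5)) mean [520.  -10.4  23.2] max z 0.027
shell 310 (array([ 476.7, -121.3]), 31.4, 25.6, 0.8, np.float64(16.4)) mean [ 476.2 -120.6   15.8] max z 0.024
egg 488 (array([ 609.6, -116. ]), 42.9, 32.7, 88.2, np.float64(20.8)) mean [ 608.3 -116.    20.2] max z 0.029
tape 661 (array([608.5,  42.9]), 56.7, 55.3, 19.8, np.float64(18.0)) mean [607.8  42.4  17.2] max z 0.024
(160, 280) [0.421 0.133 0.124]
(215, 250) [0.461 0.06  0.131]
(400, 60) [ 0.743 -0.186  0.097]
(350, 50) [ 0.758 -0.114  0.096]
(300, 70) [ 0.729 -0.042  0.09 ]
(360, 342) [ 0.344 -0.134  0.033]
(415, 380) [ 0.29  -0.215  0.02 ]
(275, 285) [ 0.426 -0.007 -0.002]
(100, 80) [0.73  0.268 0.056]
```

```bash
cat > p.py <<'E'
# plan: x y z(mm) yaw_of_tool_y(deg) nrows -> constant row in tool axes from measured pose
import sys; from h import *; from scipy.optimize import fsolve
def plan(g,n):
    st=read_state(); R=np.array(st["tool_rot"]); p=np.array(st["tool_pos"])
    yaw=np.arctan2(R[1,1],R[0,1]); d=(np.radians(g[3])-yaw+np.pi/2)%np.pi-np.pi/2
    t=d/n; D=np.array(g[:3])/1000-p
    def f(a):
        s=np.zeros(2)
        for i in range(n):
            y=yaw+i*t; s+=a[0]*np.array([-np.sin(y),np.cos(y)])+a[1]*np.array([np.cos(y),np.sin(y)])
        return s-D[:2]
    a=fsolve(f,[0,0]); print(n,"rows: shift",a.round(4),round(-D[2]/n,4),"turn z",round(-t,4),"| pos",(p*1000).round(1),"yaw",np.degrees(yaw).round(2),"tilt",np.degrees([R[2,0],R[2,1]]).round(2),"w",round(st["width"],4),"F",np.round(st["force"],1),"t",st["time_s"])
a=list(map(float,sys.argv[1:])); plan(a[:4],int(a[4]))
E
python3 p.py 524.6 -63 110 2.6 18
```

```text
18 rows: shift [ 0.035  -0.0045] 0.0067 turn z -0.0672 | pos [ 256.4 -596.7  230.5] yaw -66.75 tilt [-0.   -0.09] w 0.0855 F [-0.3 -0.6 -0.5] t 0.1
```

Request:
arm_command --targets '[[1, [0.035, -0.0045, 0.0067], [0, 0, -0.067]], [1, [0.035, -0.0045, 0.0067], [0, 0, -0.067]], [1, [0.035, -0.0045, 0.0067], [0, 0, -0.067]], [1, [0.035, -0.0045, 0.0067], [0, 0, -0.067]], [1, [0.035, -0.0045, 0.0067], [0, 0, -0.067]], [1, [0.035, -0.0045, 0.0067], [0, 0, -0.067]], [1, [0.035, -0.0045, 0.0067], [0, 0, -0.067]], [1, [0.035, -0.0045, 0.0067], [0, 0, -0.067]]]'

```text
time_s: 0.77
tool_pos: [0.4582, -0.4019, 0.177]
tool_rot: [[0.586, 0.811, -0.0], [0.811, -0.586, 0.0], [0.0, -0.0, -1.0]]
force: [1.0, -0.8, -0.2]
width: 0.0853
finger_force: 0.0
```

Request:
arm_command --targets '[[1, [0.035, -0.0045, 0.0067], [0, 0, -0.067]], [1, [0.035, -0.0045, 0.0067], [0, 0, -0.067]], [1, [0.035, -0.0045, 0.0067], [0, 0, -0.067]], [1, [0.035, -0.0045, 0.0067], [0, 0, -0.067]], [1, [0.035, -0.0045, 0.0067], [0, 0, -0.067]], [1, [0.035, -0.0045, 0.0067], [0, 0, -0.067]], [1, [0.035, -0.0045, 0.0067], [0, 0, -0.067]], [1, [0.035, -0.0045, 0.0067], [0, 0, -0.067]]]'

```text
time_s: 1.43
tool_pos: [0.5309, -0.1325, 0.1236]
tool_rot: [[0.09, 0.996, 0.0], [0.996, -0.09, 0.0], [0.0, 0.0, -1.0]]
force: [0.7, 0.4, 0.0]
width: 0.0852
finger_force: 0.0
```

Request:
arm_command --targets '[[0.8, [0.035, -0.0045, 0.0067], [0, 0, -0.067]], [0.8, [0.035, -0.0045, 0.0067], [0, 0, -0.067]], [0.8, [0, 0, 0], [0, 0, 0]], [0.8, [0, 0, 0], [0, 0, 0]]]'

```text
time_s: 1.77
tool_pos: [0.5252, -0.0612, 0.1102]
tool_rot: [[-0.046, 0.999, -0.001], [0.999, 0.046, 0.001], [0.001, -0.001, -1.0]]
force: [0.2, -0.9, -0.7]
width: 0.0681
finger_force: 0.0
```

```bash
python3 p.py 524.6 -63 14 2.6 5; python3 -c "
from h import *
s=snap('wrist'); save(s,'w1.png'); print(s['xyz'],s['attitude'],s['fx'])
np.savez('/tmp/w1',**s)"
```

```text
5 rows: shift [-0.0004 -0.0001] 0.0192 turn z 0.0001 | pos [525.2 -61.2 110.2] yaw 2.62 tilt [ 0.07 -0.08] w 0.0681 F [ 0.2 -0.9 -0.7] t 1.7667
[0.52166915 0.02380788 0.25251813] [[ 0.99903392 -0.04202571 -0.01284813]
 [ 0.04391945  0.94468539  0.32502399]
 [-0.00152192 -0.32527427  0.94561849]] 357.7482510588701
```

View pics/w1.png

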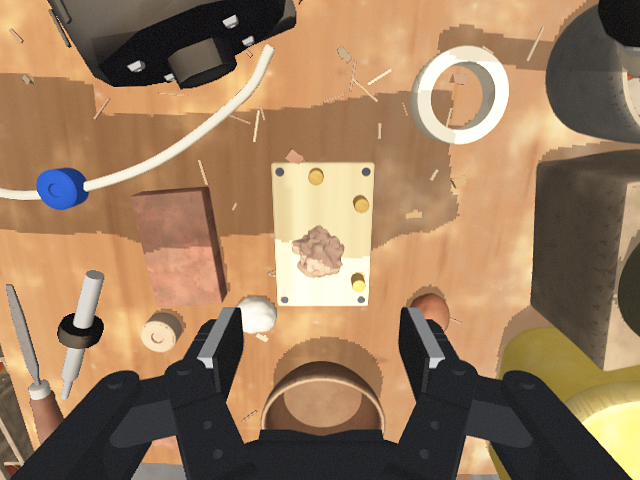

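The wrist view shows the stone at (320,252) clear between pins (316,177), (361,204) and (357,283). The fingers straddle it, and the motor is close to where the camera mount will pass.

Run:
```python
from m import *
s=dict(np.load("/tmp/w1.npz")); W=cloud(s)
B={"stone":(285,220,350,285,.018,.05),"jig":(265,155,382,312,.006,.013),
"pin1":(352,194,372,215,.017,.04),"pin2":(348,272,368,293,.017,.04),"pin3":(306,166,326,187,.017,.04),"board":(125,180,230,310,.011,.03)}
for k,b in B.items():
    P=seg(s,W,b[:4],*b[4:]); print(k,len(P),rect(P),"mean",(P.mean(0)*1000).round(1),"max z",P[:,2].max().round(3))
s=dict(np.load("/tmp/top.npz")); W2=cloud(s)
for nm,w in (("wrist",W),("top",W2)):
    q=w[(w[:,:,0]>.36)&(w[:,:,0]<.52)&(w[:,:,1]>-.03)&(w[:,:,1]<.12)&(w[:,:,2]>.05)&(w[:,:,2]<.2)]
    if len(q): 
        for a in range(0,12): 
            y0=-.02+.01*a; k=q[(q[:,1]>y0)&(q[:,1]<y0+.01)]
            if len(k): print(nm,round(y0,3),"maxz",k[:,2].max().round(3),"x",k[:,0].min().round(3),k[:,0].max().round(3))
```

```text
stone 1736 (array([523.7, -64.1]), 33.6, 33.4, -68.0, np.float64(26.3)) mean [523.9 -62.2  25.5] max z 0.033
jig 11510 (array([525.9, -53.1]), 111.7, 70.3, -87.5, np.float64(9.8)) mean [525.1 -48.6   9.7] max z 0.013
pin1 194 (array([550.1, -27. ]), 9.4, 9.2, -87.7, np.float64(23.6)) mean [549.9 -26.5  23.1] max z 0.025
pin2 168 (array([552.6, -84.5]), 9.3, 8.6, -2.3, np.float64(23.2)) mean [552.5 -83.7  22.5] max z 0.025
pin3 198 (array([519.4, -10. ]), 9.6, 9.3, -10.5, np.float64(23.4)) mean [519.4  -9.7  23.2] max z 0.026
board 8218 (array([424.5, -66.9]), 85.0, 51.1, -83.0, np.float64(17.7)) mean [425.2 -63.9  17.5] max z 0.02
wrist 0.03 maxz 0.117 x 0.428 0.473
wrist 0.04 maxz 0.129 x 0.424 0.485
wrist 0.05 maxz 0.133 x 0.421 0.491
wrist 0.06 maxz 0.12 x 0.419 0.504
wrist 0.07 maxz 0.086 x 0.504 0.505
top 0.03 maxz 0.115 x 0.428 0.472
top 0.04 maxz 0.129 x 0.422 0.485
top 0.05 maxz 0.134 x 0.418 0.49
top 0.06 maxz 0.133 x 0.417 0.503
top 0.07 maxz 0.133 x 0.415 0.506
top 0.08 maxz 0.131 x 0.41 0.504
top 0.09 maxz 0.128 x 0.406 0.495
```

Request:
arm_command --targets '[[0.8, [-0.001, 0, 0.0192], [0, 0, 0]], [0.8, [0, 0, 0.0192], [0, 0, 0]], [0.8, [0, 0, 0.0192], [0, 0, 0]], [0.8, [0, 0, 0.0192], [0, 0, 0]], [0.8, [0, 0, 0.017], [0, 0, 0]], [0.8, [0, 0, 0], [0, 0, 0]]]'

```text
time_s: 2.32
tool_pos: [0.5238, -0.0668, 0.0142]
tool_rot: [[-0.038, 0.999, -0.005], [0.999, 0.038, -0.001], [-0.001, -0.005, -1.0]]
force: [-1.0, -0.0, 0.1]
width: 0.0682
finger_force: 0.0
```

Request:
arm_command --targets '[[0.2, [0, 0, 0], [0, 0, 0]], [0.2, [0, 0, 0], [0, 0, 0]], [0.2, [0, 0, 0], [0, 0, 0]], [0.2, [0, 0, 0], [0, 0, 0]], [0.2, [0, 0, 0], [0, 0, 0]], [0.2, [0, 0, 0], [0, 0, 0]]]'

```text
time_s: 2.82
tool_pos: [0.5276, -0.0657, 0.0198]
tool_rot: [[-0.04, 0.999, 0.003], [0.999, 0.04, -0.002], [-0.002, 0.003, -1.0]]
force: [-3.8, -1.2, 20.2]
width: 0.0288
finger_force: 54.8
```

```bash
python3 p.py 524.6 -63 110 2.6 5; python3 p.py 534 -196 110 0 8;  python3 p.py 424.8 -67 80 7.3 8; python3 -c "
from h import *
print(read_state()['joint_positions'])"
```

```text
5 rows: shift [ 0.0006 -0.0006] -0.018 turn z -0.001 | pos [527.6 -65.7  19.8] yaw 2.31 tilt [-0.1   0.17] w 0.0288 F [-3.8 -1.2 20.2] t 2.8167
8 rows: shift [-0.0163  0.0004] -0.0113 turn z 0.005 | pos [527.6 -65.7  19.8] yaw 2.31 tilt [-0.1   0.17] w 0.0288 F [-3.8 -1.2 20.2] t 2.8167
8 rows: shift [ 0.0008 -0.0128] -0.0075 turn z -0.0109 | pos [527.6 -65.7  19.8] yaw 2.31 tilt [-0.1   0.17] w 0.0288 F [-3.8 -1.2 20.2] t 2.8167
[ 0.270741    0.68674816 -0.29948658  1.95342238  0.36858962  0.55093684
 -0.24057856]
```

Request:
arm_command --targets '[[0.2, [0, 0, -0.01], [0, 0, 0]], [0.2, [0, 0, -0.025], [0, 0, 0]], [0.2, [0, 0, -0.03], [0, 0, 0]], [0.2, [0, 0, -0.025], [0, 0, 0]], [0.2, [-0.02, 0, 0], [0, 0, 0]], [0.2, [-0.03, 0, 0], [0, 0, 0]], [0.2, [-0.03, 0, 0], [0, 0, 0]], [0.2, [-0.03, 0, 0], [0, 0, 0]]]'

```text
time_s: 3.48
tool_pos: [0.531, -0.1763, 0.1085]
tool_rot: [[-0.042, 0.999, 0.002], [0.999, 0.042, -0.001], [-0.001, 0.002, -1.0]]
force: [1.2, -0.2, -0.1]
width: 0.0173
finger_force: 0.0
```

Request:
arm_command --targets '[[0.2, [-0.015, 0, 0], [0, 0, 0]], [0.2, [-0.005, 0, 0], [0, 0, 0]], [0.2, [0, 0, 0], [0, 0, 0]]]'

```text
time_s: 3.73
tool_pos: [0.5314, -0.1963, 0.1076]
tool_rot: [[-0.038, 0.999, 0.001], [0.999, 0.038, -0.001], [-0.001, 0.001, -1.0]]
force: [-0.5, 1.4, 0.8]
width: 0.0171
finger_force: 0.0
```

```bash
python3 p.py 534 -196 56 0 4;  python3 -c "
from h import *
s=snap('wrist'); save(s,'w2.png'); np.savez('/tmp/w2',**s)"
```

```text
4 rows: shift [0.0001 0.0007] 0.0129 turn z 0.0096 | pos [ 531.4 -196.3  107.6] yaw 2.19 tilt [-0.05  0.06] w 0.0171 F [-0.5  1.4  0.8] t 3.7333
```

View pics/w2.png

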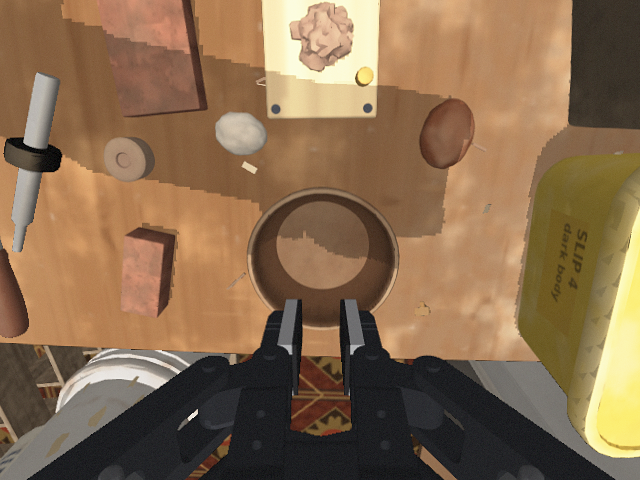

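The stone slipped out and is still on the jig at (322,37), and the gripper is empty. I'll measure the real fingertip height from depth.

Run:
```python
from m import *
for f,tz,box in (("w1",.1102,(195,300,250,400)),("w1",.1102,(390,300,450,400)),("w2",.1076,(265,290,310,400)),("w2",.1076,(335,290,380,400))):
    s=dict(np.load(f"/tmp/{f}.npz")); W=cloud(s)[box[1]:box[3],box[0]:box[2]].reshape(-1,3)
    q=W[(W[:,2]>.08)&(W[:,2]<.16)]; print(f,len(q),"tip-TCP mm",((np.percentile(q[:,2],[0.5,2,5])-tz)*1000).round(1), q[:,:2].min(0).round(3),q[:,:2].max(0).round(3))
s=dict(np.load("/tmp/w2.npz")); W=cloud(s)
P=seg(s,W,(280,0,360,75),.018,.05); print(rect(P),P.max(0).round(3),P.min(0).round(3))
P=seg(s,W,(240,180,405,332),.03,.06); print("bowl",rect(P),P.max(0).round(3),P.min(0).round(3))
```

```text
w1 2984 tip-TCP mm [ 7.9  9.8 12.2] [ 0.477 -0.073] [ 0.492 -0.049]
w1 3043 tip-TCP mm [ 7.9  9.9 11.9] [ 0.558 -0.071] [ 0.573 -0.045]
w2 2651 tip-TCP mm [3.5 5.4 7.7] [ 0.509 -0.207] [ 0.523 -0.181]
w2 2762 tip-TCP mm [3.6 5.4 8.1] [ 0.539 -0.206] [ 0.553 -0.18 ]
(array([528.2, -63.8]), 33.7, 32.8, 23.9, np.float64(26.3)) [ 0.545 -0.047  0.033] [ 0.509 -0.083  0.018]
bowl (array([ 532.8, -189.6]), 95.5, 83.0, -0.0, np.float64(42.1)) [ 0.581 -0.148  0.046] [ 0.485 -0.231  0.03 ]
```

```bash
python3 p.py 527.3 -63.5 75 2.6 6
```

```text
6 rows: shift [0.0218 0.0002] 0.0054 turn z -0.0008 | pos [ 531.5 -194.3  107.5] yaw 2.33 tilt [0.01 0.05] w 0.0171 F [-0.   1.4 -0.2] t 3.7833
```

Request:
arm_command --targets '[[0.7, [0.0218, 0, 0.0054], [0, 0, 0]], [0.7, [0.0218, 0, 0.0054], [0, 0, 0]], [0.7, [0.0218, 0, 0.0054], [0, 0, 0]], [0.7, [0.0218, 0, 0.0054], [0, 0, 0]], [0.7, [0.0218, 0, 0.0054], [0, 0, 0]], [0.7, [0.0218, 0, 0.0054], [0, 0, 0]], [0.7, [0, 0, 0], [0, 0, 0]], [0.7, [0, 0, 0], [0, 0, 0]]]'

```text
time_s: 4.45
tool_pos: [0.5256, -0.0604, 0.0746]
tool_rot: [[-0.047, 0.999, -0.0], [0.999, 0.047, 0.001], [0.001, -0.0, -1.0]]
force: [0.2, 0.2, -0.4]
width: 0.0597
finger_force: 0.0
```

Request:
arm_command --targets '[[0.7, [0, 0, 0], [0, 0, 0]]]'

```text
time_s: 4.53
tool_pos: [0.5259, -0.0632, 0.0748]
tool_rot: [[-0.043, 0.999, 0.0], [0.999, 0.043, -0.0], [-0.0, 0.0, -1.0]]
force: [-0.6, -0.0, 0.1]
width: 0.0595
finger_force: 0.0
```

```bash
python3 p.py 527.3 -63.5 11 2.6 4
```

```text
4 rows: shift [-0.0001  0.0003] 0.016 turn z -0.0006 | pos [525.9 -63.2  74.8] yaw 2.45 tilt [-0.    0.01] w 0.0595 F [-0.6 -0.   0.1] t 4.5333
```

Request:
arm_command --targets '[[0.7, [0, 0.001, 0.016], [0, 0, 0]], [0.7, [0, 0, 0.016], [0, 0, 0]], [0.7, [0, 0, 0.016], [0, 0, 0]], [0.7, [0, 0, 0.011], [0, 0, 0]], [0.7, [0, 0, 0.005], [0, 0, 0]], [0.7, [0, 0, 0], [0, 0, 0]], [0.7, [0, 0, 0], [0, 0, 0]]]'

```text
time_s: 5.12
tool_pos: [0.5272, -0.0643, 0.0108]
tool_rot: [[-0.041, 0.999, 0.0], [0.999, 0.041, -0.0], [-0.0, 0.0, -1.0]]
force: [0.3, -1.3, 0.0]
width: 0.0598
finger_force: 0.0
```

Request:
arm_command --targets '[[0.2, [0, 0, 0], [0, 0, 0]], [0.2, [0, 0, 0], [0, 0, 0]], [0.2, [0, 0, 0], [0, 0, 0]], [0.2, [0, 0, 0], [0, 0, 0]], [0.2, [0, 0, 0], [0, 0, 0]], [0.2, [0, 0, 0], [0, 0, 0]]]'

```text
time_s: 5.62
tool_pos: [0.5279, -0.0641, 0.0118]
tool_rot: [[-0.041, 0.999, 0.002], [0.999, 0.041, -0.0], [-0.001, 0.002, -1.0]]
force: [-2.2, 0.3, 6.7]
width: 0.0334
finger_force: 58.9
```

Width 33 mm, so this looks like a good grasp. Lift slowly, then carry it to the bowl.

Request:
arm_command --targets '[[0.2, [0, 0, -0.008], [0, 0, 0]], [0.2, [0, 0, -0.012], [0, 0, 0]], [0.2, [0, 0, -0.02], [0, 0, 0]], [0.2, [0, 0, -0.02], [0, 0, 0]], [0.2, [0, 0, -0.015], [0, 0, 0]], [0.2, [0, 0, 0], [0, 0, 0]]]'

```text
time_s: 6.12
tool_pos: [0.5293, -0.0641, 0.0894]
tool_rot: [[-0.041, 0.999, 0.006], [0.999, 0.041, -0.001], [-0.001, 0.006, -1.0]]
force: [1.2, -0.1, 0.7]
width: 0.0334
finger_force: 59.8
```

```bash
python3 p.py 534 -196 85 2.6 6
```

```text
6 rows: shift [-0.022  -0.0002] 0.0007 turn z -0.0008 | pos [529.3 -64.1  89.4] yaw 2.34 tilt [-0.05  0.34] w 0.0334 F [ 1.2 -0.1  0.7] t 6.1167
```

Request:
arm_command --targets '[[0.2, [-0.015, 0, 0], [0, 0, 0]], [0.2, [-0.025, 0, 0], [0, 0, 0]], [0.2, [-0.028, 0, 0], [0, 0, 0]], [0.2, [-0.028, 0, 0], [0, 0, 0]], [0.2, [-0.023, 0, 0], [0, 0, 0]], [0.2, [-0.013, 0, 0], [0, 0, 0]], [0.2, [0, 0, 0], [0, 0, 0]], [0.2, [0, 0, 0], [0, 0, 0]]]'

```text
time_s: 6.78
tool_pos: [0.5321, -0.1955, 0.0854]
tool_rot: [[-0.04, 0.999, -0.0], [0.999, 0.04, 0.001], [0.001, -0.0, -1.0]]
force: [0.6, 0.6, -1.5]
width: 0.0334
finger_force: 59.8
```

Request:
arm_command --targets '[[0.2, [0, -0.001, 0.016], [0, 0, 0]], [0.2, [0, 0, 0.016], [0, 0, 0]], [0.2, [0, 0, 0.012], [0, 0, 0]], [0.2, [0, 0, 0], [0, 0, 0]], [0.2, [0, 0, 0], [0, 0, 0]]]'

```text
time_s: 7.2
tool_pos: [0.531, -0.1944, 0.0411]
tool_rot: [[-0.043, 0.999, -0.001], [0.999, 0.043, 0.001], [0.001, -0.001, -1.0]]
force: [-0.5, 0.5, 0.0]
width: 0.0336
finger_force: 59.9
```

Request:
arm_command --targets '[[0.47, [0, 0.002, -0.003], [0, 0, 0]], [0.47, [0, 0, 0], [0, 0, 0]], [0.47, [0, 0, 0], [0, 0, 0]], [0.47, [0, 0, -0.02], [0, 0, 0]], [0.47, [0, 0, -0.02], [0, 0, 0]], [0.47, [0, 0, -0.02], [0, 0, 0]], [0.47, [0, 0, 0], [0, 0, 0]]]'

```text
time_s: 7.78
tool_pos: [0.5362, -0.1967, 0.1087]
tool_rot: [[-0.041, 0.999, 0.007], [0.999, 0.041, -0.002], [-0.002, 0.007, -1.0]]
force: [0.3, -0.1, 0.4]
width: 0.0402
finger_force: 0.0
```

```bash
python3 p.py 424.8 -67 75 7 8;  python3 -c "
from h import *
s=snap('wrist'); save(s,'w3.png'); np.savez('/tmp/w3',**s)"
```

```text
8 rows: shift [ 0.0172 -0.0126] 0.0042 turn z -0.0102 | pos [ 536.2 -196.7  108.7] yaw 2.33 tilt [-0.14  0.38] w 0.0402 F [ 0.3 -0.1  0.4] t 7.7833
```

View pics/w3.png

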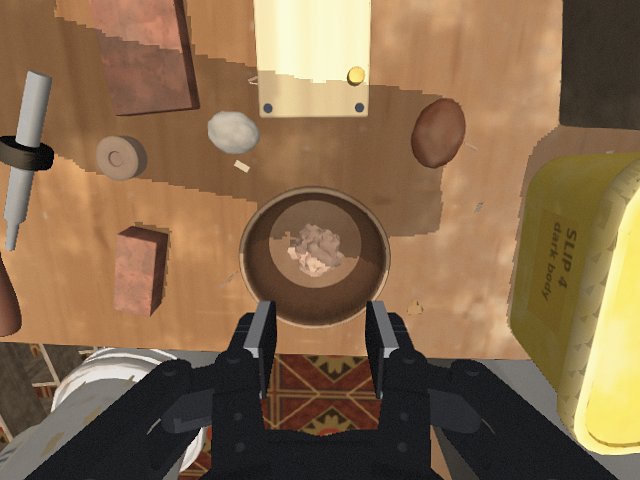

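The stone rests in the bowl at (318,250). Next, the board.

Request:
arm_command --targets '[[0.8, [0.0165, -0.0126, 0.004], [0, 0, -0.0102]], [0.8, [0.0165, -0.0126, 0.004], [0, 0, -0.0102]], [0.8, [0.0165, -0.0126, 0.004], [0, 0, -0.0102]], [0.8, [0.0165, -0.0126, 0.004], [0, 0, -0.0102]], [0.8, [0.0165, -0.0126, 0.004], [0, 0, -0.0102]], [0.8, [0.0165, -0.0126, 0.004], [0, 0, -0.0102]], [0.8, [0.0165, -0.0126, 0.004], [0, 0, -0.0102]], [0.8, [0.0165, -0.0126, 0.004], [0, 0, -0.0102]]]'

```text
time_s: 8.5
tool_pos: [0.4216, -0.0713, 0.072]
tool_rot: [[-0.123, 0.992, -0.0], [0.992, 0.123, 0.0], [0.0, -0.0, -1.0]]
force: [0.3, 0.0, 0.5]
width: 0.0684
finger_force: 0.0
```

Request:
arm_command --targets '[[0.8, [0, 0, 0], [0, 0, 0]], [0.8, [0, 0, 0], [0, 0, 0]]]'

```text
time_s: 8.67
tool_pos: [0.4217, -0.0714, 0.0721]
tool_rot: [[-0.124, 0.992, -0.002], [0.992, 0.124, 0.0], [0.0, -0.001, -1.0]]
force: [0.5, 0.3, -0.3]
width: 0.0682
finger_force: 0.0
```

```bash
python3 p.py 425.4 -72.2 2.5 7 4
```

```text
4 rows: shift [-0.0003  0.0009] 0.0174 turn z 0.0005 | pos [421.7 -71.4  72.1] yaw 7.12 tilt [ 0.02 -0.08] w 0.0682 F [ 0.5  0.3 -0.3] t 8.6667
```

Request:
arm_command --targets '[[0.8, [-0.001, 0.0035, 0.016], [0, 0, 0]], [0.8, [0, 0, 0.018], [0, 0, 0]], [0.8, [0, 0, 0.018], [0, 0, 0]], [0.8, [0, 0, 0.012], [0, 0, 0]], [0.8, [0, 0, 0.0055], [0, 0, 0]], [0.8, [0, 0, 0], [0, 0, 0]], [0.8, [0, 0, 0], [0, 0, 0]]]'

```text
time_s: 9.25
tool_pos: [0.4268, -0.0729, 0.0031]
tool_rot: [[-0.122, 0.993, 0.0], [0.993, 0.122, -0.0], [-0.0, 0.0, -1.0]]
force: [0.1, -0.4, 0.6]
width: 0.0683
finger_force: 0.0
```

Request:
arm_command --targets '[[0.4, [0, 0, 0], [0, 0, 0]], [0.4, [0, 0, 0], [0, 0, 0]], [0.4, [0, 0, 0], [0, 0, 0]], [0.4, [0, 0, 0], [0, 0, 0]], [0.4, [0, 0, 0], [0, 0, 0]]]'

```text
time_s: 9.67
tool_pos: [0.427, -0.0728, 0.004]
tool_rot: [[-0.122, 0.993, 0.002], [0.993, 0.122, -0.001], [-0.001, 0.002, -1.0]]
force: [-1.1, 0.8, 5.7]
width: 0.0484
finger_force: 61.9
```

Request:
arm_command --targets '[[0.4, [0, 0, -0.008], [0, 0, 0]], [0.4, [0, 0, -0.014], [0, 0, 0]], [0.4, [0, 0, -0.018], [0, 0, 0]], [0.4, [0, 0, -0.015], [0, 0, 0]], [0.4, [0, 0, -0.005], [0, 0, 0]], [0.4, [0, 0, 0], [0, 0, 0]], [0.4, [0, 0, 0], [0, 0, 0]]]'

```text
time_s: 10.25
tool_pos: [0.4264, -0.0728, 0.0632]
tool_rot: [[-0.122, 0.993, 0.001], [0.993, 0.122, -0.0], [-0.0, 0.001, -1.0]]
force: [0.3, 0.4, -1.3]
width: 0.0484
finger_force: 62.3
```

```bash
python3 - <<'E'
from m import *
st=read_state(); s=snap('wrist'); save(s,'w4.png'); np.savez('/tmp/w4',**s); W=cloud(s)
P=seg(s,W,(0,0,640,480),.066,.084); print(rect(P),P.mean(0),len(P)); print(st["tool_pos"],st["force"])
E
python3 p.py 518 -65 66 2.6 6
```

```text
(array([425.8, -66.6]), 85.4, 75.8, -83.6, np.float64(76.8)) [ 0.42495702 -0.06116475  0.07667985] 23429
[ 0.42642644 -0.07280994  0.06315808] [ 0.27839757  0.35366324 -1.30007202]
6 rows: shift [-0.0001  0.0154] -0.0005 turn z 0.0128 | pos [426.  -72.7  62.7] yaw 7.01 tilt [-0.   -0.02] w 0.0483 F [-0.5  0.5 -1.8] t 10.3
```

View pics/w4.png

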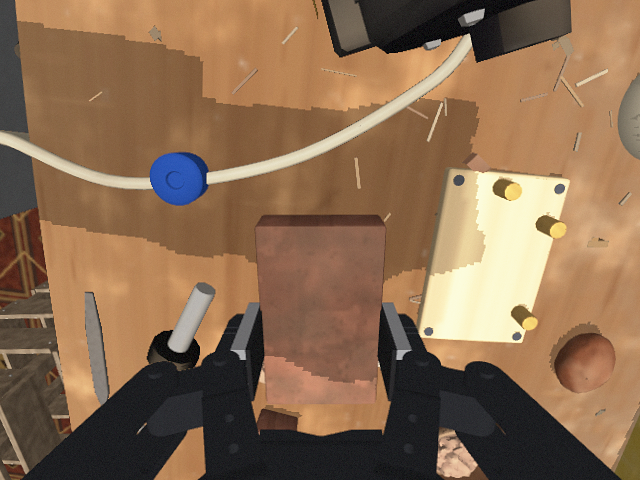

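The board is held cleanly, spanning (257,215)–(385,400), and the jig is to its right. Next I move to a pose just short of the pins.

Request:
arm_command --targets '[[0.4, [0, 0.012, -0.001], [0, 0, 0.0128]], [0.4, [0, 0.017, -0.001], [0, 0, 0.0128]], [0.4, [0, 0.02, 0], [0, 0, 0.0128]], [0.4, [0, 0.02, 0], [0, 0, 0.0128]], [0.4, [0, 0.016, 0], [0, 0, 0.0128]], [0.4, [0, 0.007, 0], [0, 0, 0.0128]], [0.4, [0, 0, 0], [0, 0, 0]], [0.4, [0, 0, 0], [0, 0, 0]]]'

```text
time_s: 10.97
tool_pos: [0.5166, -0.064, 0.0641]
tool_rot: [[-0.046, 0.999, -0.002], [0.999, 0.046, -0.0], [0.0, -0.002, -1.0]]
force: [-0.1, 0.3, -0.5]
width: 0.0481
finger_force: 62.3
```

```bash
python3 p.py 517.5 -66.5 16 2.6 1
```

```text
1 rows: shift [-0.0025  0.0008] 0.0481 turn z 0.0009 | pos [516.6 -64.   64.1] yaw 2.65 tilt [ 0.   -0.14] w 0.0481 F [-0.1  0.3 -0.5] t 10.9667
```

Request:
arm_command --targets '[[0.4, [-0.0025, 0, 0.012], [0, 0, 0]], [0.4, [0, 0, 0.016], [0, 0, 0]], [0.4, [0, 0, 0.012], [0, 0, 0]], [0.4, [0, 0, 0.006], [0, 0, 0]], [0.4, [0, 0, 0.002], [0, 0, 0]], [0.4, [0, 0, 0], [0, 0, 0]], [0.4, [0, 0, 0], [0, 0, 0]]]'

```text
time_s: 11.55
tool_pos: [0.5181, -0.0665, 0.0172]
tool_rot: [[-0.046, 0.999, 0.0], [0.999, 0.046, -0.0], [-0.0, 0.0, -1.0]]
force: [-0.7, -0.7, -1.0]
width: 0.0485
finger_force: 62.3
```

Request:
arm_command --targets '[[0.4, [0, 0.002, 0], [0, 0, 0]], [0.4, [0, 0.001, 0], [0, 0, 0]], [0.4, [0, 0.001, 0], [0, 0, 0]], [0.4, [0, 0.001, 0], [0, 0, 0]], [0.4, [0, 0, 0], [0, 0, 0]]]'

```text
time_s: 11.97
tool_pos: [0.5223, -0.0665, 0.0169]
tool_rot: [[-0.046, 0.999, -0.002], [0.999, 0.046, -0.0], [-0.0, -0.002, -1.0]]
force: [-2.7, -0.4, 0.9]
width: 0.048
finger_force: 62.5
```

Request:
arm_command --targets '[[0.4, [0, 0.001, 0], [0, 0, 0]], [0.4, [0, 0.001, 0], [0, 0, 0]], [0.4, [0, 0, 0], [0, 0, 0]]]'

```text
time_s: 12.22
tool_pos: [0.5224, -0.0665, 0.0164]
tool_rot: [[-0.046, 0.999, -0.005], [0.999, 0.046, -0.001], [-0.0, -0.005, -1.0]]
force: [-6.7, -0.8, 2.0]
width: 0.0483
finger_force: 62.6
```

Request:
arm_command --targets '[[0.4, [0.0015, 0, 0], [0, 0, 0]], [0.4, [0.0015, 0, 0], [0, 0, 0]], [0.4, [0.001, 0, 0], [0, 0, 0]], [0.4, [0, 0, 0], [0, 0, 0]]]'

```text
time_s: 12.55
tool_pos: [0.5222, -0.0634, 0.0162]
tool_rot: [[-0.045, 0.999, -0.005], [0.999, 0.045, -0.002], [-0.001, -0.005, -1.0]]
force: [-4.6, -2.3, -1.0]
width: 0.0483
finger_force: 62.4
```

Request:
arm_command --targets '[[0.4, [0.001, 0, 0], [0, 0, 0]], [0.4, [0.001, 0, 0], [0, 0, 0]], [0.4, [0, 0, 0.001], [0, 0, 0]], [0.4, [0, 0, 0.001], [0, 0, 0]], [0.4, [0, 0, 0], [0, 0, 0]]]'

```text
time_s: 12.97
tool_pos: [0.5222, -0.0629, 0.0144]
tool_rot: [[-0.044, 0.999, -0.005], [0.999, 0.044, -0.003], [-0.003, -0.005, -1.0]]
force: [-7.1, -5.7, 2.2]
width: 0.0484
finger_force: 62.7
```

Request:
arm_command --targets '[[0.4, [0, 0, 0.001], [0, 0, 0]], [0.4, [0, 0, 0.001], [0, 0, 0]], [0.4, [0, 0, 0], [0, 0, 0]]]'

```text
time_s: 13.22
tool_pos: [0.5222, -0.0629, 0.0141]
tool_rot: [[-0.044, 0.999, -0.005], [0.999, 0.044, -0.004], [-0.004, -0.005, -1.0]]
force: [-13.7, -4.7, 24.2]
width: 0.0484
finger_force: 65.0
```

Request:
arm_command --targets '[[0.4, [0, 0, -0.001], [0, 0, 0]], [0.65, [0, 0, 0], [0, 0, 0]], [0.65, [0, 0, 0], [0, 0, 0]], [0.65, [0, 0, 0], [0, 0, 0]], [0.65, [0, 0, -0.01], [0, 0, 0]], [0.65, [0, 0, -0.025], [0, 0, 0]], [0.65, [0, 0, -0.03], [0, 0, 0]], [0.65, [0, 0, -0.03], [0, 0, 0]]]'

```text
time_s: 13.88
tool_pos: [0.5253, -0.0594, 0.1106]
tool_rot: [[-0.047, 0.999, 0.001], [0.999, 0.047, 0.001], [0.001, 0.001, -1.0]]
force: [0.2, -0.4, 0.5]
width: 0.0557
finger_force: 0.0
```

Request:
arm_command --targets '[[0.65, [-0.03, 0, 0], [0, 0, 0]], [0.65, [-0.03, 0, 0], [0, 0, 0]], [0.65, [0, 0, 0], [0, 0, 0]], [0.65, [0, 0, 0], [0, 0, 0]]]'

```text
time_s: 14.22
tool_pos: [0.5284, -0.1221, 0.1099]
tool_rot: [[-0.042, 0.999, 0.002], [0.999, 0.042, -0.001], [-0.001, 0.002, -1.0]]
force: [-0.4, 0.7, 0.7]
width: 0.0555
finger_force: 0.0
```

Run:
```python
from m import *
s=snap('wrist'); save(s,'w5.png'); np.savez('/tmp/w5',**s); W=cloud(s)
st=read_state(); print(st["tool_pos"],st["force"])
P=seg(s,W,(150,0,500,330),.0255,.035); print("wrist board",rect(P),len(P))
t=snap('top'); np.savez('/tmp/t5',**t); W=cloud(t)
P=seg(t,W,(265,185,350,250),.0255,.035); print("top",rect(P),len(P))
```

```text
[ 0.52825412 -0.12022769  0.10969119] [ 0.34685677  0.92530792 -0.22488618]
wrist board (array([521.6, -57.4]), 85.1, 50.3, -87.5, np.float64(27.7)) 11431
top (array([522.7, -47.6]), 65.6, 51.3, -87.2, np.float64(27.6)) 1289
```

View pics/w5.png

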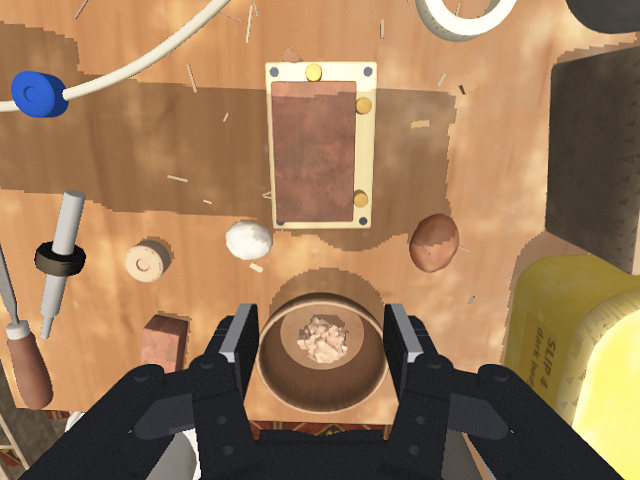

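The board sits in the jig at (313,150) against all three pins, and both cameras agree with the seat to within 0.5 mm. I'll nudge it with closed fingers to make sure it is tight.

Request:
arm_command --targets '[[0, [0.0, -0.004, 0.015], [0, 0, 0]], [0, [0, 0, 0.02], [0, 0, 0]], [0, [0, 0, 0.02], [0, 0, 0]], [0, [0, 0, 0.02], [0, 0, 0]], [0, [0, 0, 0.015], [0, 0, 0]], [0, [0, 0, 0.004], [0, 0, 0]], [0, [0, 0, 0], [0, 0, 0]], [0, [0, 0, 0], [0, 0, 0]]]'

```text
time_s: 14.98
tool_pos: [0.5241, -0.1194, 0.0155]
tool_rot: [[-0.047, 0.999, 0.001], [0.999, 0.047, 0.0], [0.0, 0.001, -1.0]]
force: [0.3, 0.4, 0.2]
width: -0.0
finger_force: 0.0
```

Request:
arm_command --targets '[[0, [0.003, 0, 0], [0, 0, 0]], [0, [0.002, 0, 0], [0, 0, 0]], [0, [0.001, 0, 0], [0, 0, 0]], [0, [0.001, 0, 0], [0, 0, 0]], [0, [0, 0, 0], [0, 0, 0]]]'

```text
time_s: 15.4
tool_pos: [0.5234, -0.1131, 0.0153]
tool_rot: [[-0.046, 0.999, 0.001], [0.999, 0.046, 0.0], [-0.0, 0.001, -1.0]]
force: [0.4, -0.1, 0.8]
width: -0.0002
finger_force: 0.0
```

Request:
arm_command --targets '[[0, [0.0015, 0, 0], [0, 0, 0]], [0, [0.001, 0, 0], [0, 0, 0]], [0, [0.001, 0, 0], [0, 0, 0]], [0, [0.001, 0, 0], [0, 0, 0]], [0, [0, 0, 0], [0, 0, 0]]]'

```text
time_s: 15.82
tool_pos: [0.5231, -0.1117, 0.0152]
tool_rot: [[-0.044, 0.999, 0.0], [0.999, 0.044, -0.003], [-0.003, -0.0, -1.0]]
force: [0.4, -7.2, 0.9]
width: -0.0001
finger_force: 3.5
```

Request:
arm_command --targets '[[0, [-0.008, 0, 0], [0, 0, 0]], [0, [0, 0, -0.02], [0, 0, 0]], [0, [0, 0, -0.025], [0, 0, 0]], [0, [0.018, -0.016, 0], [0, 0, 0]], [0, [0.02, -0.017, 0], [0, 0, 0]], [0, [0.018, -0.015, 0], [0, 0, 0]], [0, [0, 0, 0], [0, 0, 0]], [0, [0, 0, 0], [0, 0, 0]]]'

```text
time_s: 16.48
tool_pos: [0.4722, -0.0622, 0.0601]
tool_rot: [[-0.048, 0.999, -0.001], [0.999, 0.048, 0.0], [0.0, -0.001, -1.0]]
force: [-0.1, -0.1, 0.0]
width: 0.0001
finger_force: 0.0
```

```bash
python3 p.py 475.6 -59.5 15.5 2.6 1
```

```text
1 rows: shift [0.0025 0.0035] 0.0446 turn z 0.0027 | pos [472.2 -62.2  60.1] yaw 2.76 tilt [ 0.03 -0.03] w 0.0001 F [-0.1 -0.1  0. ] t 16.4833
```

Request:
arm_command --targets '[[0, [0.0025, 0.002, 0.015], [0, 0, 0.002]], [0, [0, 0, 0.015], [0, 0, 0]], [0, [0, 0, 0.01], [0, 0, 0]], [0, [0, 0, 0.0045], [0, 0, 0]], [0, [0, 0.002, 0], [0, 0, 0]], [0, [0, 0.002, 0], [0, 0, 0]], [0, [0, 0.001, 0], [0, 0, 0]], [0, [0, 0, 0], [0, 0, 0]]]'

```text
time_s: 17.15
tool_pos: [0.4808, -0.0604, 0.0161]
tool_rot: [[-0.044, 0.999, 0.002], [0.999, 0.044, -0.0], [-0.0, 0.002, -1.0]]
force: [-0.6, 0.3, 0.7]
width: 0.0
finger_force: 0.0
```

Request:
arm_command --targets '[[0, [0, 0.001, 0], [0, 0, 0]], [0, [0, 0.001, 0], [0, 0, 0]], [0, [0, 0.001, 0], [0, 0, 0]], [0, [0, 0, 0], [0, 0, 0]]]'

```text
time_s: 17.48
tool_pos: [0.4831, -0.0602, 0.0157]
tool_rot: [[-0.044, 0.999, 0.001], [0.999, 0.044, -0.0], [-0.0, 0.001, -1.0]]
force: [-0.9, -0.3, -0.2]
width: -0.0003
finger_force: 0.0
```

Request:
arm_command --targets '[[0, [0, 0.001, 0], [0, 0, 0]], [0, [0, 0.001, 0], [0, 0, 0]], [0, [0, 0.001, 0], [0, 0, 0]], [0, [0, 0.001, 0], [0, 0, 0]], [0, [0, 0, 0], [0, 0, 0]]]'

```text
time_s: 17.9
tool_pos: [0.4836, -0.0602, 0.0149]
tool_rot: [[-0.044, 0.999, -0.006], [0.999, 0.044, -0.001], [-0.001, -0.006, -1.0]]
force: [-7.0, 0.2, 4.5]
width: 0.0001
finger_force: 3.8
```

Request:
arm_command --targets '[[0, [0, -0.01, 0], [0, 0, 0]], [0, [0, 0, -0.03], [0, 0, 0]], [0, [0, 0, -0.03], [0, 0, 0]], [0, [0, 0, -0.015], [0, 0, 0]], [0, [0, 0, 0], [0, 0, 0]]]'

```text
time_s: 18.32
tool_pos: [0.4793, -0.0607, 0.0935]
tool_rot: [[-0.044, 0.999, 0.007], [0.999, 0.044, -0.001], [-0.001, 0.007, -1.0]]
force: [0.4, 0.1, 0.5]
width: 0.0001
finger_force: 0.0
```

```bash
python3 p.py 406.3 -220.5 80 -10.3 8
```

```text
8 rows: shift [-0.0205 -0.008 ] 0.0017 turn z 0.0279 | pos [479.3 -60.7  93.5] yaw 2.5 tilt [-0.05  0.4 ] w 0.0001 F [0.4 0.1 0.5] t 18.3167
```

Request:
arm_command --targets '[[0.6, [-0.0205, -0.008, 0.0015], [0, 0, 0.0279]], [0.6, [-0.0205, -0.008, 0.0015], [0, 0, 0.0279]], [0.6, [-0.0205, -0.008, 0.0015], [0, 0, 0.0279]], [0.6, [-0.0205, -0.008, 0.0015], [0, 0, 0.0279]], [0.6, [-0.0205, -0.008, 0.0015], [0, 0, 0.0279]], [0.6, [-0.0205, -0.008, 0.0015], [0, 0, 0.0279]], [0.6, [-0.0205, -0.008, 0.0015], [0, 0, 0.0279]], [0.6, [-0.0205, -0.008, 0.0015], [0, 0, 0.0279]]]'

```text
time_s: 18.98
tool_pos: [0.4034, -0.2213, 0.0777]
tool_rot: [[0.18, 0.984, 0.0], [0.984, -0.18, -0.0], [-0.0, 0.0, -1.0]]
force: [0.2, 0.3, 0.3]
width: 0.0513
finger_force: 0.0
```

Request:
arm_command --targets '[[0.6, [0, 0, 0], [0, 0, 0]], [0.6, [0, 0, 0], [0, 0, 0]], [0.6, [0, 0, 0], [0, 0, 0]]]'

```text
time_s: 19.23
tool_pos: [0.4043, -0.2198, 0.0781]
tool_rot: [[0.178, 0.984, 0.0], [0.984, -0.178, 0.0], [0.0, 0.0, -1.0]]
force: [-0.0, 0.5, 1.0]
width: 0.0515
finger_force: 0.0
```

```bash
python3 p.py 406.3 -220.5 4 -10.3 1
```

```text
1 rows: shift [-0.0003  0.0021] 0.0741 turn z 0.0012 | pos [ 404.3 -219.8   78.1] yaw -10.23 tilt [0.03 0.01] w 0.0515 F [-0.   0.5  1. ] t 19.2333
```

Request:
arm_command --targets '[[0.6, [0, 0.002, 0.018], [0, 0, 0]], [0.6, [0, 0, 0.022], [0, 0, 0]], [0.6, [0, 0, 0.018], [0, 0, 0]], [0.6, [0, 0, 0.011], [0, 0, 0]], [0.6, [0, 0, 0.005], [0, 0, 0]], [0.6, [0, 0, 0], [0, 0, 0]], [0.6, [0, 0, 0], [0, 0, 0]]]'

```text
time_s: 19.82
tool_pos: [0.4066, -0.2205, 0.0048]
tool_rot: [[0.178, 0.984, 0.0], [0.984, -0.178, 0.0], [0.0, 0.0, -1.0]]
force: [-0.0, -0.8, 1.0]
width: 0.0517
finger_force: 0.0
```

Request:
arm_command --targets '[[0.15, [0, 0, 0], [0, 0, 0]], [0.15, [0, 0, 0], [0, 0, 0]], [0.15, [0, 0, 0], [0, 0, 0]], [0.15, [0, 0, 0], [0, 0, 0]], [0.15, [0, 0, 0], [0, 0, 0]], [0.15, [0, 0, 0], [0, 0, 0]]]'

```text
time_s: 20.32
tool_pos: [0.4068, -0.2211, 0.0055]
tool_rot: [[0.179, 0.984, 0.002], [0.984, -0.179, -0.001], [-0.001, 0.002, -1.0]]
force: [-0.8, 1.3, 5.6]
width: 0.0264
finger_force: 59.5
```

Request:
arm_command --targets '[[0.15, [0, 0, -0.01], [0, 0, 0]], [0.15, [0, 0, -0.02], [0, 0, 0]], [0.15, [0, 0, -0.025], [0, 0, 0]], [0.15, [0, 0, -0.02], [0, 0, 0]], [0.15, [0, 0, -0.005], [0, 0, 0]], [0.15, [0, 0, 0], [0, 0, 0]], [0.15, [0, 0, 0], [0, 0, 0]]]'

```text
time_s: 20.9
tool_pos: [0.4059, -0.221, 0.0846]
tool_rot: [[0.179, 0.984, 0.0], [0.984, -0.179, -0.0], [-0.0, 0.0, -1.0]]
force: [-0.2, 0.7, -1.5]
width: 0.0267
finger_force: 59.1
```

```bash
python3 - <<'E'
from m import *
st=read_state(); s=snap('wrist'); save(s,'w6.png'); np.savez('/tmp/w6',**s); W=cloud(s)
tz=st["tool_pos"][2]
P=W[150:480,285:355].reshape(-1,3); P=P[(P[:,2]>tz+.009)&(P[:,2]<tz+.03)]; print(rect(P),P.mean(0),len(P)); print(st["tool_pos"],st["force"],st["width"])
E
python3 p.py 522 -57.4 84 2.6 9
```

```text
(array([ 405.4, -219.9]), 60.2, 28.4, 80.5, np.float64(100.7)) [ 0.40609271 -0.21656613  0.10075722] 8851
[ 0.40591896 -0.22101275  0.08462469] [-0.23730612  0.71276947 -1.48718944] 0.02666738540834153
9 rows: shift [0.0192 0.0115] 0.0 turn z -0.025 | pos [ 405.5 -220.7   84. ] yaw -10.28 tilt [ 0.   -0.05] w 0.0268 F [ 0.1 -0.1  0.1] t 20.95
```

View pics/w6.png

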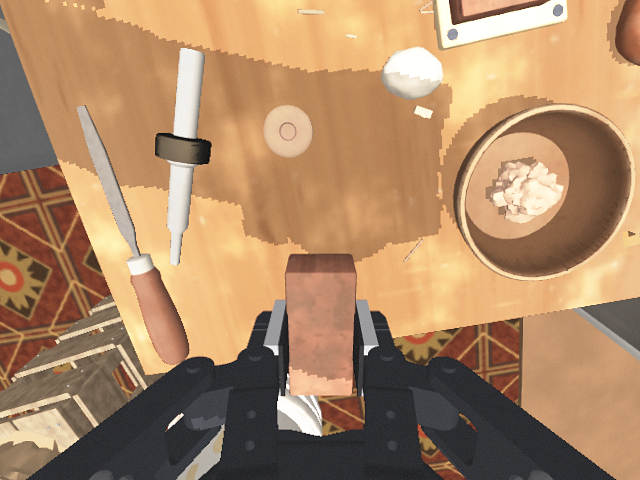

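The bar is held straight, centred about 1 mm off the TCP, at (320,325). Carry it over the board.

Request:
arm_command --targets '[[0.15, [0.0192, 0.0115, 0], [0, 0, -0.025]], [0.15, [0.0192, 0.0115, 0], [0, 0, -0.025]], [0.15, [0.0192, 0.0115, 0], [0, 0, -0.025]], [0.15, [0.0192, 0.0115, 0], [0, 0, -0.025]], [0.15, [0.0192, 0.0115, 0], [0, 0, -0.025]], [0.15, [0.0192, 0.0115, 0], [0, 0, -0.025]], [0.15, [0.0192, 0.0115, 0], [0, 0, -0.025]], [0.15, [0.0192, 0.0115, 0], [0, 0, -0.025]]]'

```text
time_s: 21.62
tool_pos: [0.5112, -0.0754, 0.083]
tool_rot: [[-0.022, 1.0, -0.003], [1.0, 0.022, 0.0], [0.0, -0.003, -1.0]]
force: [0.3, -0.4, 0.5]
width: 0.0267
finger_force: 59.0
```

Request:
arm_command --targets '[[0.15, [0.0192, 0.0115, 0], [0, 0, -0.025]], [0.15, [0, 0, 0.015], [0, 0, 0]], [0.15, [0, 0, 0.01], [0, 0, 0]], [0.15, [0, 0, 0], [0, 0, 0]], [0.15, [0, 0, 0], [0, 0, 0]], [0.15, [0, 0, 0], [0, 0, 0]]]'

```text
time_s: 22.12
tool_pos: [0.5221, -0.058, 0.0592]
tool_rot: [[-0.044, 0.999, -0.001], [0.999, 0.044, -0.0], [-0.0, -0.001, -1.0]]
force: [0.4, -0.8, -0.2]
width: 0.0265
finger_force: 59.1
```

```bash
python3 p.py 521.9 -58.3 36 2.6 1
```

```text
1 rows: shift [-0.0003 -0.0002] 0.0232 turn z -0.001 | pos [522.1 -58.   59.2] yaw 2.54 tilt [-0.02 -0.07] w 0.0265 F [ 0.4 -0.8 -0.2] t 22.1167
```

Request:
arm_command --targets '[[0.15, [0, 0, 0.009], [0, 0, 0]], [0.15, [0, 0, 0.008], [0, 0, 0]], [0.15, [0, 0, 0.005], [0, 0, 0]], [0.15, [0, 0, 0.001], [0, 0, 0]], [0.15, [0, 0, 0.001], [0, 0, 0]], [0.15, [0, 0, 0], [0, 0, 0]], [0.15, [0, 0, 0], [0, 0, 0]]]'

```text
time_s: 22.7
tool_pos: [0.5229, -0.0571, 0.0356]
tool_rot: [[-0.046, 0.999, 0.0], [0.999, 0.046, -0.0], [-0.0, 0.0, -1.0]]
force: [0.6, 0.7, -1.1]
width: 0.0265
finger_force: 59.1
```

Request:
arm_command --targets '[[0.15, [0, 0, 0.001], [0, 0, 0]], [0.15, [0, 0, 0], [0, 0, 0]]]'

```text
time_s: 22.87
tool_pos: [0.5228, -0.0571, 0.0346]
tool_rot: [[-0.046, 0.999, 0.0], [0.999, 0.046, -0.0], [-0.0, 0.0, -1.0]]
force: [0.1, -0.2, -1.0]
width: 0.0266
finger_force: 59.1
```

Request:
arm_command --targets '[[0.15, [-0.0012, -0.0009, 0], [0, 0, 0]], [0.15, [0, 0, 0], [0, 0, 0]], [0.15, [0, 0, 0.0007], [0, 0, 0]], [0.15, [0, 0, 0.0003], [0, 0, 0]], [0.15, [0, 0, 0], [0, 0, 0]]]'

```text
time_s: 23.28
tool_pos: [0.5219, -0.0584, 0.0336]
tool_rot: [[-0.046, 0.999, 0.0], [0.999, 0.046, -0.0], [-0.0, 0.0, -1.0]]
force: [-0.7, 0.1, 2.3]
width: 0.0266
finger_force: 59.3
```

Request:
arm_command --targets '[[0.15, [0, 0, 0.0004], [0, 0, 0]], [0.45, [0, 0, 0], [0, 0, 0]], [0.45, [0, 0, 0], [0, 0, 0]], [0.45, [0, 0, 0], [0, 0, 0]], [0.45, [0, 0, -0.01], [0, 0, 0]], [0.45, [0, 0, -0.02], [0, 0, 0]], [0.45, [0, 0, -0.03], [0, 0, 0]], [0.45, [0, 0, -0.015], [0, 0, 0]]]'

```text
time_s: 23.95
tool_pos: [0.523, -0.0582, 0.111]
tool_rot: [[-0.046, 0.999, 0.003], [0.999, 0.046, -0.0], [-0.0, 0.003, -1.0]]
force: [0.8, -0.1, -0.3]
width: 0.0384
finger_force: 0.0
```

Request:
arm_command --targets '[[0.45, [-0.03, -0.015, 0], [0, 0, 0]], [0.45, [-0.03, -0.015, 0], [0, 0, 0]], [0.45, [0, 0, 0], [0, 0, 0]], [0.45, [0, 0, 0], [0, 0, 0]]]'

```text
time_s: 24.28
tool_pos: [0.4938, -0.122, 0.1086]
tool_rot: [[-0.041, 0.999, -0.0], [0.999, 0.041, -0.001], [-0.001, -0.0, -1.0]]
force: [0.1, 0.4, 0.0]
width: 0.0386
finger_force: 0.0
```

```bash
python3 - <<'E'
from m import *
s=snap('wrist'); save(s,'w7.png'); np.savez('/tmp/w7',**s); W=cloud(s)
for n,a,b in (("bar",.043,.06),("board",.0255,.034)):
    P=seg(s,W,(150,0,500,300),a,b); print(n,rect(P),len(P))
P=seg(s,W,(0,0,640,480),.0255,.06); print("all",rect(P))
m=np.zeros((480,640),np.uint8)
E
python3 p.py 402.5 -139.4 75 0 5
```

```text
bar (array([521.9, -58.2]), 60.6, 28.4, -87.3, np.float64(49.6)) 5592
board (array([521.9, -57.6]), 85.3, 50.1, -87.4, np.float64(27.6)) 5776
all (array([521.9, -57.6]), 85.3, 50.1, -87.4, np.float64(31.6))
5 rows: shift [-0.0034 -0.0185] 0.0067 turn z 0.0088 | pos [ 494.6 -120.2  108.6] yaw 2.51 tilt [-0.01  0.03] w 0.0383 F [0.3 1.  0.3] t 24.3333
```

View pics/w7.png

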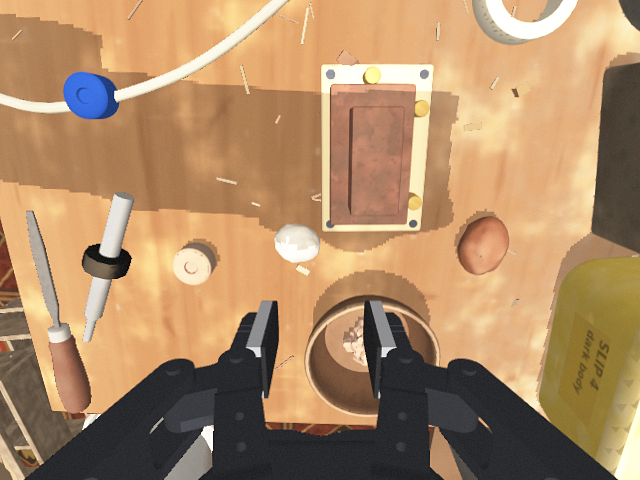

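The bar lies centred on the board at (378,160), within 0.6 mm, and the board hasn't moved. The disc is at (193,265).

Request:
arm_command --targets '[[0.5, [-0.0045, -0.0185, 0.0067], [0, 0, 0]], [0.5, [-0.0045, -0.0185, 0.0067], [0, 0, 0]], [0.5, [-0.0045, -0.0185, 0.0067], [0, 0, 0]], [0.5, [-0.0045, -0.0185, 0.0067], [0, 0, 0]], [0.5, [-0.0045, -0.0185, 0.0067], [0, 0, 0]], [0.5, [0, 0, 0], [0, 0, 0]], [0.5, [0, 0, 0], [0, 0, 0]], [0.5, [0, 0, 0], [0, 0, 0]]]'

```text
time_s: 25.0
tool_pos: [0.4049, -0.1454, 0.0751]
tool_rot: [[-0.047, 0.999, 0.002], [0.999, 0.047, 0.0], [0.0, 0.002, -1.0]]
force: [0.3, -0.5, 0.9]
width: 0.0425
finger_force: 0.0
```

```bash
python3 - <<'E'
from m import *
s=dict(np.load("/tmp/w7.npz")); W=cloud(s); P=seg(s,W,(165,235,220,290),.0135,.03); print(rect(P),len(P))
E
python3 p.py 402.5 -139.4 3 2.6 1
```

```text
(array([ 401.7, -138.9]), 28.1, 27.8, -2.6, np.float64(17.1)) 1161
1 rows: shift [ 0.0061 -0.0021] 0.0721 turn z 0.0019 | pos [ 404.9 -145.4   75.1] yaw 2.71 tilt [0.01 0.11] w 0.0425 F [ 0.3 -0.5  0.9] t 25.0
```

Request:
arm_command --targets '[[0.5, [0.006, -0.0025, 0.015], [0, 0, 0]], [0.5, [0, 0, 0.022], [0, 0, 0]], [0.5, [0, 0, 0.018], [0, 0, 0]], [0.5, [0, 0, 0.011], [0, 0, 0]], [0.5, [0, 0, 0.005], [0, 0, 0]], [0.5, [0, 0, 0], [0, 0, 0]], [0.5, [0, 0, 0], [0, 0, 0]]]'

```text
time_s: 25.58
tool_pos: [0.4016, -0.1401, 0.0039]
tool_rot: [[-0.047, 0.999, 0.001], [0.999, 0.047, 0.0], [-0.0, 0.001, -1.0]]
force: [0.3, -0.2, -0.1]
width: 0.0428
finger_force: 0.0
```

Request:
arm_command --targets '[[0.15, [0, 0, 0], [0, 0, 0]], [0.15, [0, 0, 0], [0, 0, 0]], [0.15, [0, 0, 0], [0, 0, 0]], [0.15, [0, 0, 0], [0, 0, 0]], [0.15, [0, 0, 0], [0, 0, 0]]]'

```text
time_s: 26.0
tool_pos: [0.4015, -0.1405, 0.0047]
tool_rot: [[-0.046, 0.999, 0.002], [0.999, 0.046, -0.0], [-0.001, 0.002, -1.0]]
force: [-0.8, 0.4, 5.1]
width: 0.0262
finger_force: 58.6
```

Request:
arm_command --targets '[[0.15, [0, 0, -0.01], [0, 0, 0]], [0.15, [0, 0, -0.02], [0, 0, 0]], [0.15, [0, 0, -0.03], [0, 0, 0]], [0.15, [0, 0, -0.025], [0, 0, 0]], [0.15, [0, 0, -0.005], [0, 0, 0]], [0.15, [0, 0, 0], [0, 0, 0]], [0.15, [0, 0, 0], [0, 0, 0]]]'

```text
time_s: 26.58
tool_pos: [0.4005, -0.1408, 0.0939]
tool_rot: [[-0.045, 0.999, 0.001], [0.999, 0.045, -0.001], [-0.001, 0.001, -1.0]]
force: [-0.1, 0.3, -0.6]
width: 0.0265
finger_force: 59.1
```

```bash
python3 - <<'E'
from m import *
st=read_state(); s=snap('wrist'); save(s,'w8.png'); np.savez('/tmp/w8',**s); W=cloud(s)
tz=st["tool_pos"][2]
P=W[200:480,285:355].reshape(-1,3); P=P[(P[:,2]>tz+.009)&(P[:,2]<tz+.03)]; print(rect(P),P.mean(0),len(P)); print(st["tool_pos"],st["force"],st["width"])
E
python3 p.py 522 -57.4 90 2.6 6
```

```text
(array([ 399.5, -138.9]), 28.9, 28.6, 0.3, np.float64(106.5)) [ 0.39978558 -0.13760578  0.10721941] 3588
[ 0.40047865 -0.14079613  0.09391532] [-0.06454416  0.29763302 -0.60200256] 0.02645726825017324
6 rows: shift [0.0129 0.0209] 0.0005 turn z -0.0 | pos [ 400.  -140.5   93.3] yaw 2.6 tilt [-0.   -0.04] w 0.0266 F [-0.3  0.5 -0.7] t 26.6333
```

View pics/w8.png

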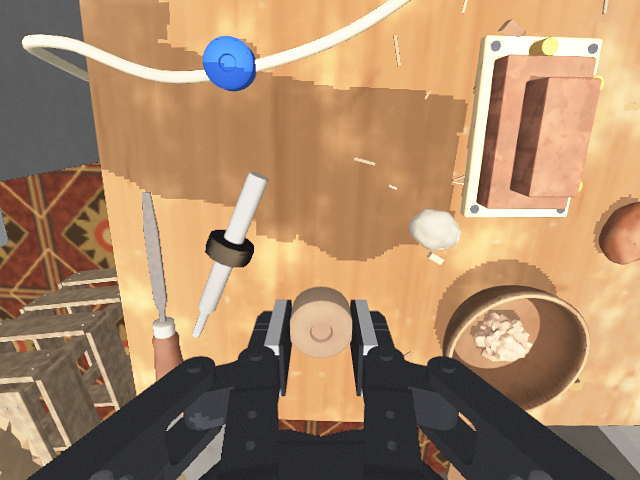

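The disc is held level and centred at (321,325). Carry it to the bar.

Request:
arm_command --targets '[[0.15, [0.0125, 0.0209, 0], [0, 0, 0]], [0.15, [0.0125, 0.0209, 0], [0, 0, 0]], [0.15, [0.0125, 0.0209, 0], [0, 0, 0]], [0.15, [0.0125, 0.0209, 0], [0, 0, 0]], [0.15, [0.0125, 0.0209, 0], [0, 0, 0]], [0.15, [0.0125, 0.0209, 0], [0, 0, 0]], [0.15, [0, 0, 0], [0, 0, 0]], [0.15, [0, 0, 0], [0, 0, 0]]]'

```text
time_s: 27.3
tool_pos: [0.5221, -0.0585, 0.0922]
tool_rot: [[-0.048, 0.999, -0.002], [0.999, 0.048, 0.001], [0.001, -0.002, -1.0]]
force: [-1.2, -0.7, -0.6]
width: 0.0263
finger_force: 59.1
```

Request:
arm_command --targets '[[0.15, [0, 0, 0.01], [0, 0, 0]], [0.15, [0, 0, 0.01], [0, 0, 0]], [0.15, [0, 0, 0.007], [0, 0, 0]], [0.15, [0, 0, 0], [0, 0, 0]], [0.15, [0, 0, 0], [0, 0, 0]], [0.15, [0, 0, 0], [0, 0, 0]]]'

```text
time_s: 27.8
tool_pos: [0.5222, -0.06, 0.0665]
tool_rot: [[-0.045, 0.999, -0.0], [0.999, 0.045, -0.0], [-0.0, -0.0, -1.0]]
force: [0.1, 0.7, -0.7]
width: 0.0263
finger_force: 59.1
```

```bash
python3 p.py 521.9 -59.5 56 2.6 1
```

```text
1 rows: shift [ 0.0005 -0.0003] 0.0105 turn z -0.0001 | pos [522.2 -60.   66.5] yaw 2.59 tilt [-0.   -0.01] w 0.0263 F [ 0.1  0.7 -0.7] t 27.8
```

Request:
arm_command --targets '[[0.15, [0, 0, 0.005], [0, 0, 0]], [0.15, [0, 0, 0.004], [0, 0, 0]], [0.15, [0, 0, 0.001], [0, 0, 0]], [0.15, [0, 0, 0.001], [0, 0, 0]], [0.15, [0, 0, 0.0005], [0, 0, 0]], [0.15, [0, 0, 0], [0, 0, 0]], [0.15, [0, 0, 0], [0, 0, 0]]]'

```text
time_s: 28.38
tool_pos: [0.5224, -0.0598, 0.0551]
tool_rot: [[-0.046, 0.999, 0.0], [0.999, 0.046, -0.0], [-0.0, 0.0, -1.0]]
force: [-0.6, 0.5, -0.0]
width: 0.0258
finger_force: 59.1
```

Request:
arm_command --targets '[[0.15, [0, 0, 0.0005], [0, 0, 0]], [0.15, [0, 0, 0.0005], [0, 0, 0]], [0.15, [0, 0, 0], [0, 0, 0]], [0.15, [0, 0, 0], [0, 0, 0]]]'

```text
time_s: 28.72
tool_pos: [0.5226, -0.0598, 0.0547]
tool_rot: [[-0.046, 0.999, 0.0], [0.999, 0.046, -0.0], [-0.0, 0.0, -1.0]]
force: [-2.0, -0.1, 6.7]
width: 0.026
finger_force: 59.6
```

Contact at 6.7 N. Release and retreat.

Request:
arm_command --targets '[[0.15, [0, 0, -0.0007], [0, 0, 0]], [0.45, [0, 0, 0], [0, 0, 0]], [0.45, [0, 0, 0], [0, 0, 0]], [0.45, [0, 0, 0], [0, 0, 0]], [0.45, [0, 0, -0.01], [0, 0, 0]], [0.45, [0, 0, -0.02], [0, 0, 0]], [0.45, [0, 0, -0.025], [0, 0, 0]], [0.45, [0, 0, -0.02], [0, 0, 0]]]'

```text
time_s: 29.38
tool_pos: [0.5225, -0.0596, 0.1316]
tool_rot: [[-0.046, 0.999, 0.0], [0.999, 0.046, 0.0], [0.0, 0.0, -1.0]]
force: [0.9, -0.6, -0.2]
width: 0.0385
finger_force: 0.0
```

Request:
arm_command --targets '[[0.45, [-0.03, -0.01, 0], [0, 0, 0]], [0.45, [-0.03, -0.01, 0], [0, 0, 0]], [0.45, [-0.02, -0.01, 0], [0, 0, 0]], [0.45, [0, 0, 0], [0, 0, 0]], [0.45, [0, 0, 0], [0, 0, 0]]]'

```text
time_s: 29.8
tool_pos: [0.4956, -0.1426, 0.1303]
tool_rot: [[-0.042, 0.999, 0.0], [0.999, 0.042, -0.001], [-0.001, 0.0, -1.0]]
force: [-0.5, 0.5, 0.8]
width: 0.0386
finger_force: 0.0
```

Run:
```python
from m import *
s=snap('wrist'); save(s,'w9.png'); np.savez('/tmp/w9',**s); W=cloud(s)
for n,a,b in (("disc",.063,.08),("bar",.043,.06),("board",.0255,.034)):
    P=seg(s,W,(150,0,500,260),a,b); print(n,rect(P),len(P))
```

```text
disc (array([522.7, -58.7]), 28.1, 27.9, -87.9, np.float64(67.1)) 2142
bar (array([521.8, -58.2]), 60.2, 28.1, -87.5, np.float64(49.6)) 3025
board (array([522. , -57.6]), 85.3, 50.2, -87.3, np.float64(27.6)) 5089
```

View pics/w9.png

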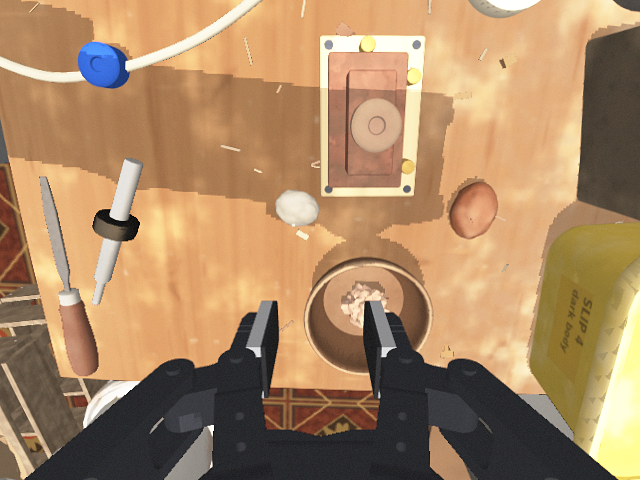

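The stack is complete: board seated, bar centred, and disc at (376,125) within 1 mm of the bar's middle. The stone is in the bowl, and the shell and pebble haven't moved. I'm handing it in.

```bash
python3 -c "
from h import *
print(order.job_done())"
```

```text
the job is handed in; nothing more can be done
None
```

The job is handed in at about 30 s of the 102 s limit: the stone is in the bowl, the board is tight against all three pins, and the bar and disc are centred on it to within about 1 mm; no verdict was returned.

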